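# Clamp the flow head in the bench clamp

### The arm

A 7-joint arm with a two-finger parallel gripper is mounted at the origin on the work surface. World frame = base frame: x ahead of the robot, y to its left, z up, the work surface at z = 0. Lengths are in m, angles in rad, forces in N, time in s.
With the tool pointing down it reaches from about 0.425 to 0.875 m from the base axis. Payload 4.7 kg.
Tool frame: the origin (TCP) lies between the finger pads; the fingertips stand 25 mm ahead of it and the grasp point (between the pads) lies 6 mm ahead of it (tip_reach is the distance from the TCP to the fingertips, in m); z points along the fingers, y is the line along which they close (so a half turn about z gives the same grasp; the last joint's range is limited). The gripper opens to 87 mm and grips with 3 to 60 N. Pads are 19 mm wide; open, the fingers measure 117 mm over their backs; the gripper's body (75 mm by 190 mm) begins 51 mm behind the grasp point.
Start: joints at [1.213, 0.321, -0.07, 1.45, 0.023, 1.371, -0.057], TCP at [0.236, -0.606, 0.248] pointing down, gripper open.
Joint ranges: [-2.86, 2.86], [-0.3, 2.09], [-1.38, 1.24], [0.06, 2.45], [-1.56, 4.7], [0.09, 2.05], [-2.69, 2.69]. Speed limits (rad/s): [2.57, 2.57, 3.14, 3.14, 3.14, 3.14, 3.14].

### API

Orientations are given as a unit quaternion [x, y, z, w].
In Python, from cell import get_obs, grab_frame, close_job, tip_reach gives the robot as it stands.
- The arm moves only by the shell command python3 -m inch 'ROWS' [FORCE]. ROWS is JSON, one flat list of numbers, 7 for each row, row after row: the finger opening in m, from 0 to 0.087, then the shift along the world's x, y, z in m, then the turn, a rotation vector about the world's x, y, z in degrees. In form: [fingers, x, y, z, rx, ry, rz, fingers, x, y, z, rx, ry, rz, ...]. A call has 1 to 12 rows; each row is the pose to reach, as a shift and turn from the pose commanded when the call began; what a row does not reach only later rows make up. A row lasts 1/12 s, in which the tool goes at most 41.7 mm and 7.16 degrees, less where a joint would pass 70% of its speed; a pose out of reach is approached as far as the arm can. A call with a gripper value outside its range is refused whole. The fingers move at their own pace and stop on an object; FORCE is the grip in N (left out, the last holds). Time passes only in rows, so rows that repeat a pose let the fingers close. It gives the time, the measured TCP pose, the force, the opening and the grip force at its end, in the units of the state.
- get_obs(): the state, without advancing time (a new reading comes with each control period).
- grab_frame(name): name is "scene" or "side" or "wrist"; returns a dict with "img" (420x560x3 uint8, blue, green, red), "K" (3x3 intrinsics, pixels), "R" (3x3) and "t" (3): a world point X has camera coordinates R X + t. Camera axes: x right, y down, z forward; pixel columns grow to the right and rows downward; lengths in m; the calibration is good to about 2 mm. The wrist camera is an equidistant fisheye: a pixel r from the principal point sees the ray r / f radians off the axis. A picture is of the moment at which its call begins. There is no depth.
- close_job(): hands the job in; it is judged then, once.
The state is a dict: "t": time; "joints": joint angles; "joint_vel": joint speeds; "tau": joint torques, N m; "tool_pos": TCP position; "tcp_rot": TCP orientation; "ft_force": force on the tool from outside, world axes, zero at the start; "wrist_torque": the same for the moment, N m; "opening": finger opening in m; "grip_force": force on a finger pad.
Only numpy, scipy, OpenCV 4.12 (cv2) and the standard library are available. Lean on these libraries where they do the work, as an engineer would, in place of code of your own. Each camera call takes 0.05 s, during which the arm holds its last target. There are 200 camera calls.

### The job

Stand the white flow head upright on the rails of the bench clamp, centred between the jaws and square to them, and let go; then squeeze the orange trigger all the way in, again and again, until the head is held firmly: stop at the first full squeeze that takes at least twice the effort of the free ones, because a further squeeze or two cracks the shell. Close the jaw with the trigger only, never by pushing the jaw itself, and leave the other things on the desk alone.

Things in the scene. Friction and masses are not known exactly. Their poses are not given: they have to be found in the camera images.
- clamp: bench clamp screwed to the desk, dark base plate 345 x 100 x 10 mm. Origin on the desk under the black grip; +x runs along the ratchet bar from the grip towards the sliding jaw, +y across, z up. All x and y below are in this frame. Black housing x -40 to +55 mm, 76 mm high. The bar's tail sticks out to -x by up to 180 mm, 28 mm above the desk
- grip_top (a point): centre of the top of the clamp's black fixed grip, an upright post x -6 to +14 mm, 26 mm wide in y, top 147 mm above the desk. The orange trigger stands on its -x side
- bed (a point): point midway between the clamp's two aluminium rails on which the part stands, level with their tops, 40 mm above the desk, at x = 130 mm. Rails: x 90 to 205 mm, y +-10 to +-35 mm. Axes as the clamp's
- anvil_mid (a point): nominal middle of the anvil's cushion face, opposite the jaw. Anvil: grey post, top 82 mm above the desk, with a black sprung cushion 36 mm wide facing +x. It was set by hand: its true face lies at x = 105 to 115 mm (not measured; this point shows 110). The cushion yields with 1.5 N/mm, up to 22 mm
- jaw: sliding jaw, orange block 36 mm wide, 14 mm thick, 42 to 78 mm above the desk, on the toothed bar. Origin on the centre line of its clamping face, at rail height; it closes to the clamp's -x. Axes as the clamp's. A full trigger squeeze draws it 6 mm (the first 2 to 8 mm) and a hidden pawl keeps it there (on release it settles back 1 to 2 mm); no release
- trigger_pad (a point): middle of the trigger's outer face (22 mm wide, top 146 mm above the desk), 126 mm above the desk; push it to the clamp's +x, towards the grip. Over trigger and grip: 47 mm at rest (outer faces x -32 and +14 mm), 34 mm squeezed (x -20 and +14 mm). It hinges 70 mm above the desk, leans outward at rest and is upright when squeezed
- trigger (a joint): trigger angle, rad: 0 at rest, 0.215 at its stop; past 0.19 it has drawn a tooth, and it must spring back below 0.03 to catch the next. Push at the pad, held still at 0.18: 5 to 6.5 N with the jaw running free (3 N more in motion), plus 0.65 N per N of jaw force; against the stop it rises further. Once the part meets both jaws each squeeze adds 9 N of jaw force
- flow_head_center (a point): centre of the white flow head (breathing sensor, about 0.16 kg), 45 mm above its underside: a 40 x 40 x 40 mm block with a round mouthpiece tube, 30 mm diameter, 50 mm long, standing on top (blue band); 90 mm high in all. z points up the tube, x and y across the block's faces
- flow_head: the same flow head, origin in the centre of its underside
- filter_center (a point): bystander: loose white and green round filter, 60 mm diameter, 66 mm high, at its centre
- spray: bystander: loose white bottle with green label, 50 mm diameter, 130 mm high, origin under it
- mouse: bystander: loose black computer mouse 100 x 60 x 32 mm, origin under it
Not all that is in view belongs to the job. Leave any purple, red or yellow look-alike of the flow_head alone.

How it is judged:
By the outcome, as a careful person would: the job done as asked, in the order asked, and still so for the second after the job is handed in, with the robot touching nothing.
It also fails if it takes over 64 s, if anything falls off the work surface, if the arm or the gripper's body presses on something with over 40 N, if the wrist force passes 120 N, or if a joint passes its speed limit or range.

## Working session

There is one attempt and no reset: what is moved stays moved. The work goes in short steps, Python scripts to look and compute and a shell command to move; the robot and the scene stay as the last step left them, time stands still between calls to the robot, and variables do not carry over. Pictures are saved under pics/ and viewed, at most 12 in all, crops included, and the job is handed in when it is done.

```bash
mkdir -p pics; ls
python3 - <<'E'
from cell import get_obs, grab_frame, tip_reach
import cv2,pickle,numpy as np
F={n:grab_frame(n) for n in("scene","side","wrist")}
pickle.dump(F,open("f0.pkl","wb"))
for n in F: cv2.imwrite(f"pics/{n}0.png",F[n]["img"]); print(n,F[n]["K"].round(1).tolist(),F[n]["R"].round(3).tolist(),F[n]["t"].round(3).tolist())
o=get_obs();print(tip_reach,o)
E
```

```text
pics
scene [[479.2, 0.0, 281.2], [0.0, 479.2, 212.7], [0.0, 0.0, 1.0]] [[-0.785, 0.62, -0.006], [0.499, 0.626, -0.599], [-0.367, -0.473, -0.801]] [0.38, -0.174, 1.567]
side [[490.9, 0.0, 284.9], [0.0, 490.9, 210.0], [0.0, 0.0, 1.0]] [[-0.959, -0.284, 0.02], [-0.22, 0.696, -0.683], [0.18, -0.659, -0.73]] [0.456, 0.164, 1.376]
wrist [[325.2, 0.0, 276.5], [0.0, 325.2, 210.6], [0.0, 0.0, 1.0]] [[0.363, -0.932, -0.002], [-0.887, -0.346, 0.307], [-0.287, -0.11, -0.952]] [-0.649, -0.038, 0.393]
0.025 {'t': 0.15, 'joints': array([ 1.2131266 ,  0.3216278 , -0.07007991,  1.45138889,  0.02258023,
        1.37082601, -0.05691612]), 'joint_vel': array([ 0.00028454, -0.00148602,  0.00109582, -0.00453479, -0.00114991,
       -0.00086829, -0.00152781]), 'tau': array([ 7.53775494e-04, -4.91792178e+01, -4.04476281e-01, -3.12878430e+01,
       -6.41926099e-02,  4.04481136e-02,  1.42650974e-04]), 'tool_pos': array([ 0.23594254, -0.60524832,  0.24673184]), 'tcp_rot': array([ 9.82772874e-01,  1.84815970e-01, -1.69575385e-04, -7.11957965e-04]), 'ft_force': array([-0.36525662,  0.29331019, -0.30423772]), 'wrist_torque': array([-0.0187222 , -0.01588405, -0.01205726]), 'grip_force': 0.0, 'opening': 0.08678730796255252}
```

View pics/scene0.png

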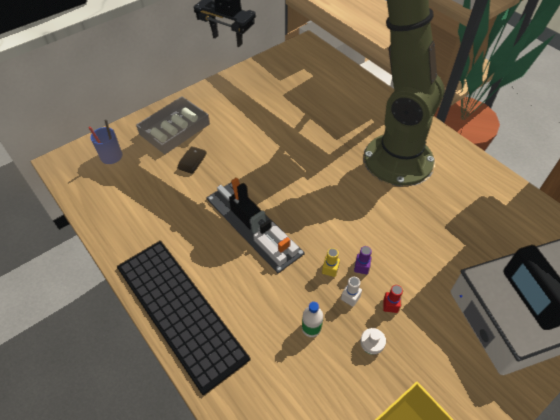

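View pics/side0.png

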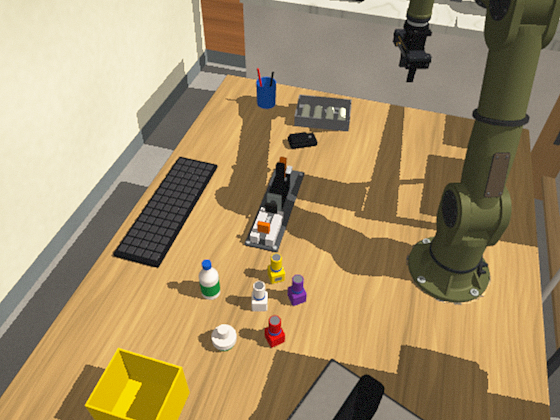

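Scene view (side view in brackets):
- White head (351,291) [260,296].
- Look-alikes: yellow (332,262) [277,268], purple (364,260) [297,290], red (394,298) [275,330].
- Spray (313,320) [209,280], filter (373,341) [224,338].
- Clamp from (210,195) to (300,260) [290,165 to 263,245].

The white block with a tube matches the description. I'll confirm it in one enlarged crop.

```bash
cat > h.py <<'E'
import numpy as np,cv2,pickle
def ray(f,p):
    K,R,t=f["K"],f["R"],f["t"]
    d=R.T@np.linalg.solve(K,np.array([p[0],p[1],1.])); return -R.T@t,d
def plane(f,p,z):
    c,d=ray(f,p); return c+d*(z-c[2])/d[2]
def tri(f,p,g,q):
    a,d=ray(f,p);b,e=ray(g,q)
    s=np.linalg.lstsq(np.stack([d,-e],1),b-a,rcond=None)[0]
    P,Q=a+d*s[0],b+e*s[1]; return (P+Q)/2,np.linalg.norm(P-Q)
def proj(f,X):
    v=f["K"]@(f["R"]@np.asarray(X)+f["t"]); return v[:2]/v[2]
def fray(f,p):   # fisheye
    K,R,t=f["K"],f["R"],f["t"]
    m=np.array([(p[0]-K[0,2])/K[0,0],(p[1]-K[1,2])/K[1,1]]);r=np.hypot(*m)
    d=R.T@np.r_[m/max(r,1e-9)*np.sin(r),np.cos(r)]; return -R.T@t,d
def fplane(f,p,z):
    c,d=fray(f,p); return c+d*(z-c[2])/d[2]
E
python3 - <<'E'
from h import *
F=pickle.load(open("f0.pkl","rb"))
a=F["scene"]["img"][170:320,200:400]; b=F["side"]["img"][150:320,190:320]
A=cv2.resize(a,None,fx=2.3,fy=2.3,interpolation=2); B=cv2.resize(b,None,fx=2.5,fy=2.5,interpolation=2)
H=max(A.shape[0],B.shape[0]);c=np.zeros((H,A.shape[1]+B.shape[1],3),np.uint8);c[:A.shape[0],:A.shape[1]]=A;c[:B.shape[0],A.shape[1]:]=B
print(c.shape);cv2.imwrite("pics/crop1.png",c)
S,D=F["scene"],F["side"]
for n,p,q in[("head",(351,291),(260,296)),("spraycap",(314,306),(207,266)),("filter",(373,341),(224,338))]:
    print(n,tri(S,p,D,q))
def cen(f,lo,hi,box):
    hsv=cv2.cvtColor(f["img"],cv2.COLOR_BGR2HSV);m=cv2.inRange(hsv,lo,hi)
    x0,y0,x1,y1=box;M=np.zeros_like(m);M[y0:y1,x0:x1]=m[y0:y1,x0:x1]
    n,l,s,c=cv2.connectedComponentsWithStats(M);return [(s[i].tolist(),c[i].round(1).tolist()) for i in range(1,n) if s[i][4]>12]
for f,b in((S,(200,170,310,280)),(D,(230,140,320,255))): print(cen(f,(3,170,120),(14,255,255),b))
E
```

```text
(425, 785, 3)
head (array([0.46495239, 0.26675096, 0.0393361 ]), np.float64(0.0017344077659143286))
spraycap (array([0.59832027, 0.2704275 , 0.12260778]), np.float64(0.004624345948815017))
filter (array([0.51215426, 0.39715272, 0.02814359]), np.float64(0.001241126636741902))
[([232, 178, 6, 4, 13], [234.3, 179.6]), ([279, 238, 10, 9, 51], [283.5, 242.1])]
[([280, 157, 6, 7, 32], [282.6, 159.6]), ([258, 221, 12, 12, 95], [263.3, 227.3])]
```

View pics/crop1.png

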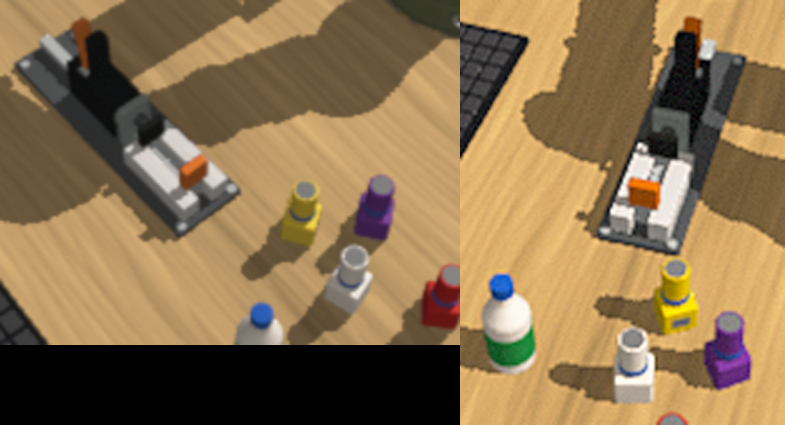

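Confirmed. The white block with the grey-topped tube at crop (350,275) and (634,365) is the flow head. In the clamp, the orange trigger is at the far end and the orange jaw at the near end.

Run:
```python
from h import *
F=pickle.load(open("f0.pkl","rb"));S,D=F["scene"],F["side"]
for n,f,p in[("s far",S,(209.6,198.3)),("s n1",S,(279.1,270)),("s n2",S,(302.2,252.6)),("d far",D,(302.8,174)),("d n1",D,(248,244.4)),("d n2",D,(276,248))]:
    print(n,plane(f,p,.010).round(4))
print("jaw",tri(S,(283.5,242.1),D,(263.3,227.3)),"trig",tri(S,(234.3,181),D,(282.6,159.6)))
# head mask: white low-sat
for f,b in((S,(330,272,372,312)),(D,(245,278,275,315))):
    x0,y0,x1,y1=b;h=cv2.cvtColor(f["img"],cv2.COLOR_BGR2HSV)[y0:y1,x0:x1]
    m=cv2.inRange(h,(0,0,110),(180,60,255)); n,l,s,c=cv2.connectedComponentsWithStats(m);i=1+s[1:,4].argmax()
    print(s[i],c[i]+[x0,y0]); pts=np.argwhere(l==i)[:,::-1]+[x0,y0]
    print("low",pts[pts[:,1].argmax()],"left",pts[pts[:,0].argmin()],"right",pts[pts[:,0].argmax()])
print(tri(S,(353.5,281),D,(259.5,286)))
```

```text
s far [ 0.5733 -0.2394  0.01  ]
s n1 [0.5622 0.0896 0.01  ]
s n2 [0.477 0.086 0.01 ]
d far [ 0.4865 -0.2418  0.01  ]
d n1 [0.5592 0.0929 0.01  ]
d n2 [0.4787 0.0814 0.01  ]
jaw (array([0.52111565, 0.05883019, 0.06571333]), np.float64(0.008289398131934102)) trig (array([ 0.52999408, -0.1506834 ,  0.13822174]), np.float64(0.002960538132069505))
[ 11   4  21  30 379] [351.74406332 290.93403694]
low [351 305] left [341 297] right [361 289]
[  6   3  17  30 397] [259.05541562 296.74559194]
low [252 310] left [251 301] right [267 292]
(array([0.46387174, 0.26749614, 0.08850824]), np.float64(0.0022168344730649943))
```

```bash
python3 -m inch '[0.087,0.264,0.405,0.053,0,0,85,0.087,0.264,0.405,0.053,0,0,85,0.087,0.264,0.405,0.053,0,0,85,0.087,0.264,0.405,0.053,0,0,85,0.087,0.264,0.405,0.053,0,0,85,0.087,0.264,0.405,0.053,0,0,85,0.087,0.264,0.405,0.053,0,0,85,0.087,0.264,0.405,0.053,0,0,85,0.087,0.264,0.405,0.053,0,0,85,0.087,0.264,0.405,0.053,0,0,85,0.087,0.264,0.405,0.053,0,0,85,0.087,0.264,0.405,0.053,0,0,85]'; python3 -m inch '[0.087,0,0.08,0,0,0,0,0.087,0,0.08,0,0,0,0,0.087,0,0.08,0,0,0,0,0.087,0,0.08,0,0,0,0]'
python3 - <<'E'
from h import *
from cell import *
f=grab_frame("wrist");pickle.dump(f,open("w1.pkl","wb"));cv2.imwrite("pics/w1.png",f["img"])
F=pickle.load(open("f0.pkl","rb"));S,D=F["scene"],F["side"]
for n,p,q in(("yellow top",(333,253),(277,258)),("purple",(366,251),(297,279)),("red",(396,290),(275,321))):print(n,tri(S,p,D,q))
E
```

```text
t: 1.15
tool_pos: [0.502, -0.1959, 0.3012]
tcp_rot: [0.595, 0.803, 0.001, 0.0]
ft_force: [0.8, -0.1, 0.6]
opening: 0.0871
grip_force: 0.0
t: 1.48
tool_pos: [0.5003, -0.1177, 0.3008]
tcp_rot: [0.597, 0.802, -0.0, 0.0]
ft_force: [-1.0, -0.6, -0.5]
opening: 0.087
grip_force: 0.0
yellow top (array([0.44831212, 0.17320289, 0.08907378]), np.float64(0.0004295591548979798))
purple (array([0.37997622, 0.2246532 , 0.09441538]), np.float64(0.00039625459033207903))
red (array([0.39831991, 0.35022217, 0.08783279]), np.float64(0.0008199019977821189))
```

View pics/w1.png

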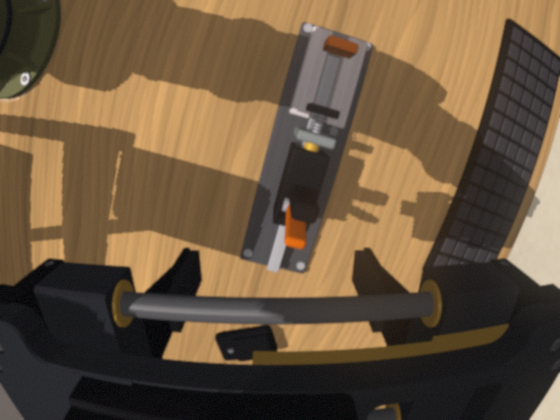

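The wrist view shows the whole clamp. The plate corners are near (305,24), (372,43), (305,271) and (242,256). The jaw is at (340,45), the grip top near (303,205) and the trigger at (295,228).

Run:
```python
from h import *
f=pickle.load(open("w1.pkl","rb"))
P={n:fplane(f,p,.01)[:2] for n,p in dict(a=(305,23),b=(372,43),c=(304,271),d=(242,257)).items()}
for n in P:print(n,P[n].round(4))
for u,v in("ab","bc","cd","da"):
    d=P[v]-P[u];print(u+v,np.hypot(*d).round(4),np.degrees(np.arctan2(d[1],d[0])).round(2))
h=cv2.cvtColor(f["img"],cv2.COLOR_BGR2HSV);m=cv2.inRange(h,(2,150,90),(16,255,255))
n,l,s,c=cv2.connectedComponentsWithStats(m)
for i in range(1,n):
    if s[i][4]>100:
        b=cv2.boxPoints(cv2.minAreaRect(np.argwhere(l==i)[:,::-1].astype(np.float32)))
        print(s[i],c[i].round(1));z=.078 if c[i][1]<100 else .146
        for q in b:print("  ",q.round(1),fplane(f,q,z)[:2].round(4))
I=np.zeros((570,800,3),np.uint8)
I[:570,:390]=cv2.resize(f["img"][175:175+95,262:262+65],(390,570),interpolation=2)
I[:570,400:796]=cv2.resize(f["img"][15:15+144,280:380],(396,570),interpolation=2)
cv2.imwrite("pics/w1c.png",I)
```

```text
a [0.4774 0.0861]
b [0.5694 0.0905]
c [ 0.5813 -0.2477]
d [ 0.4869 -0.2516]
ab 0.0921 2.79
bc 0.3385 -87.98
cd 0.0946 -177.67
da 0.3378 91.6
[325  36  33  17 308] [341.3  44.2]
   [324.7  44.9] [0.5048 0.049 ]
   [327.7  34.5] [0.5045 0.0618]
   [358.1  43. ] [0.5395 0.0643]
   [355.2  53.5] [0.5398 0.0514]
[285 206  21  43 630] [294.3 231.3]
   [285. 206.] [ 0.5087 -0.12  ]
   [305. 206.] [ 0.5268 -0.1146]
   [305. 248.] [ 0.5404 -0.1557]
   [285. 248.] [ 0.5215 -0.1613]
```

View pics/w1c.png

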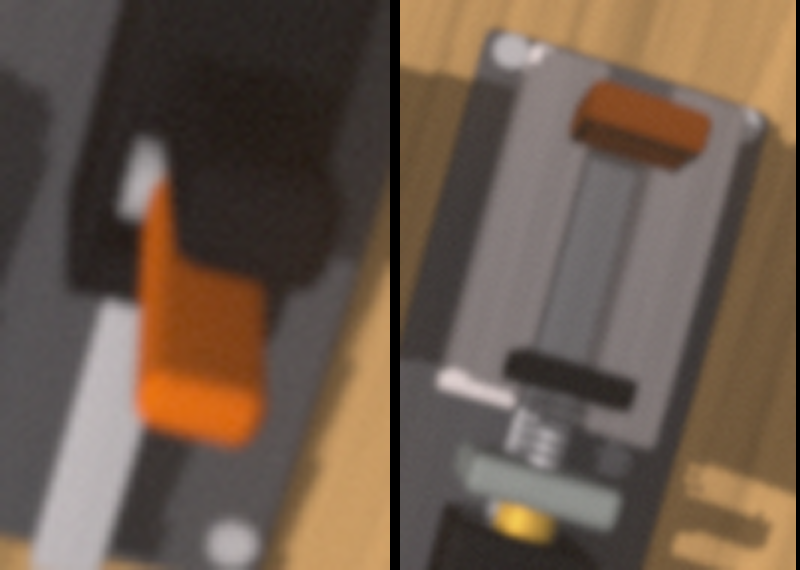

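The enlarged crop shows the trigger's bright top face at the bottom and its inner face above that. It also shows the jaw's top face, the black cushion edge and the rail ends clearly.

Run:
```python
from h import *
f=pickle.load(open("w1.pkl","rb"))
B=lambda x,y:(280+(x-400)/3.96,15+y/3.96); A=lambda x,y:(262+x/6,175+y/6)
th=np.radians(91.9);ex=np.array([np.cos(th),np.sin(th)]);ey=np.array([-ex[1],ex[0]])
o=np.array([.5288,-.0807])
for n,p,z in[("rail-90L",B(437,375),.04),("rail-90R",B(655,445),.04),("rail205L",B(520,72),.04),("rail205R",B(742,132),.04),
 ("jawfrontL",B(583,118),.078),("jawfrontR",B(690,150),.078),("jawbackL",B(596,84),.078),("jawbackR",B(711,118),.078),
 ("cushL",B(511,352),.078),("cushR",B(634,385),.078),("anvbackL",B(470,492),.082),("anvbackR",B(612,528),.082),
 ("trigOutL",A(140,415),.146),("trigOutR",A(245,442),.146),("trigInL",A(147,375),.146),("trigInR",A(262,395),.146),
 ("gripL",A(172,262),.147),("gripR",A(330,262),.147),("gripend",A(200,85),.147)]:
    w=fplane(f,p,z)[:2];d=w-o;print(n,w.round(4),"clampXY(mm, rel plate centre)",(1e3*d@ex).round(1),(1e3*d@ey).round(1))
```

```text
rail-90L [ 0.4905 -0.0325] clampXY(mm, rel plate centre) 49.4 36.7
rail-90R [ 0.5614 -0.0325] clampXY(mm, rel plate centre) 47.1 -34.2
rail205L [0.4871 0.0668] clampXY(mm, rel plate centre) 148.8 36.8
rail205R [0.558  0.0722] clampXY(mm, rel plate centre) 151.8 -34.2
jawfrontL [0.5063 0.0497] clampXY(mm, rel plate centre) 131.0 18.1
jawfrontR [0.5375 0.0512] clampXY(mm, rel plate centre) 131.5 -13.0
jawbackL [0.507  0.0605] clampXY(mm, rel plate centre) 141.9 17.1
jawbackR [0.5405 0.0625] clampXY(mm, rel plate centre) 142.7 -16.4
cushL [ 0.5067 -0.0206] clampXY(mm, rel plate centre) 60.8 20.1
cushR [ 0.5423 -0.0186] clampXY(mm, rel plate centre) 61.6 -15.5
anvbackL [ 0.5071 -0.0613] clampXY(mm, rel plate centre) 20.1 21.1
anvbackR [ 0.5481 -0.0589] clampXY(mm, rel plate centre) 21.1 -20.0
trigOutL [ 0.5206 -0.1572] clampXY(mm, rel plate centre) -76.2 10.8
trigOutR [ 0.5386 -0.157 ] clampXY(mm, rel plate centre) -76.6 -7.3
trigInL [ 0.5195 -0.1502] clampXY(mm, rel plate centre) -69.1 11.5
trigInR [ 0.5386 -0.1482] clampXY(mm, rel plate centre) -67.8 -7.6
gripL [ 0.5175 -0.1302] clampXY(mm, rel plate centre) -49.1 13.0
gripR [ 0.5416 -0.123 ] clampXY(mm, rel plate centre) -42.7 -11.4
gripend [ 0.513  -0.1014] clampXY(mm, rel plate centre) -20.2 16.5
```

```bash
python3 -m inch '[0.087,-0.012,0.30,-0.05,0,0,0,0.087,-0.012,0.30,-0.05,0,0,0,0.087,-0.012,0.30,-0.05,0,0,0,0.087,-0.012,0.30,-0.05,0,0,0,0.087,-0.012,0.30,-0.05,0,0,0,0.087,-0.012,0.30,-0.05,0,0,0,0.087,-0.012,0.30,-0.05,0,0,0,0.087,-0.012,0.30,-0.05,0,0,0,0.087,-0.012,0.30,-0.05,0,0,0]'
python3 - <<'E'
from h import *
from cell import *
f=grab_frame("wrist");pickle.dump(f,open("w2.pkl","wb"))
C=-f["R"].T@f["t"];print(C)
def fproj(X):
    v=f["R"]@X+f["t"];r=np.hypot(*v[:2]);th=np.arctan2(r,v[2]);return f["K"][:2,2]+f["K"][0,0]*th*v[:2]/r
u=fproj(np.array([.4645,.267,.04]));print(u)
x0,y0=int(max(0,u[0]-100)),int(max(0,u[1]-75))
print(x0,y0);cv2.imwrite("pics/w2.png",cv2.resize(f["img"][y0:y0+150,x0:x0+200],None,fx=4,fy=4,interpolation=2))
E
```

```text
t: 2.28
tool_pos: [0.4873, 0.1824, 0.2499]
tcp_rot: [0.598, 0.802, 0.0, -0.001]
ft_force: [-0.9, -0.3, 0.1]
opening: 0.0872
grip_force: 0.0
[0.46274651 0.26349927 0.38736419]
[279.36683765 107.39074276]
179 32
```

View pics/w2.png

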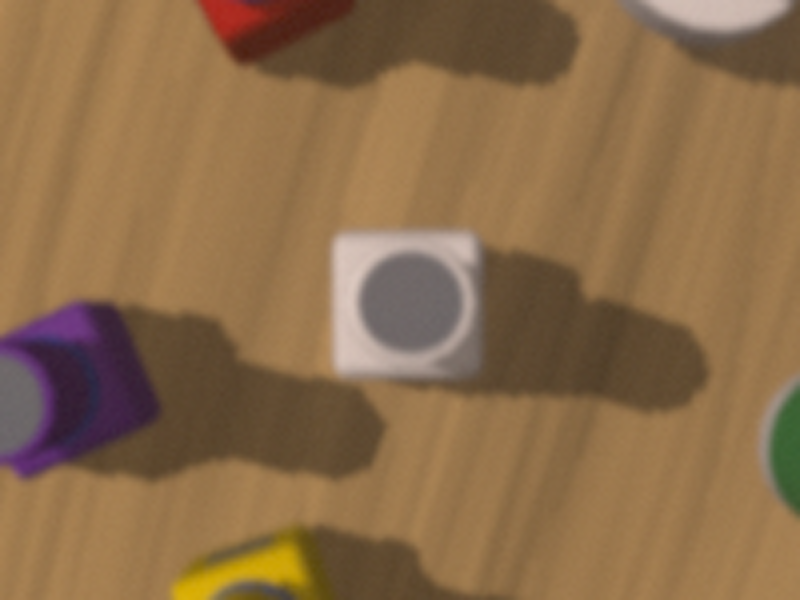

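From above, the head is square to the tool. Its block corners are at crop (332,232), (482,232), (484,380) and (334,380). Purple and yellow leave room for the fingers, which close along the image columns.

Run:
```python
from h import *
from cell import *
f=pickle.load(open("w2.pkl","rb"))
P=[fplane(f,(179+x/4,32+y/4),.04)[:2] for x,y in((332,232),(482,232),(484,380),(334,380))]
print(np.round(P,4),"centre",np.mean(P,0).round(4),"rim centre",fplane(f,(179+411/4,32+301/4),.09)[:2].round(4))
for i in range(4):
    d=P[(i+1)%4]-P[i];print(np.hypot(*d).round(4),np.degrees(np.arctan2(d[1],d[0])).round(1))
o=get_obs();q=o["tcp_rot"];print("psi",np.degrees(2*np.arctan2(q[1],q[0])),o["tool_pos"])
print("yellow corner",fplane(f,(179+300/4,32+530/4),.04),"purple",fplane(f,(179+158/4,32+410/4),.04))
```

```text
[[0.4417 0.2797]
 [0.4793 0.291 ]
 [0.4914 0.2533]
 [0.4534 0.2419]] centre [0.4665 0.2665] rim centre [0.4663 0.2672]
0.0393 16.7
0.0396 -72.3
0.0397 -163.3
0.0396 107.1
psi 106.3846835318348 [0.48819613 0.17946054 0.25002613]
yellow corner [0.45580593 0.20027864 0.04      ] purple [0.41000584 0.22143883 0.04      ]
```

```bash
python3 -m inch '[0.087,-0.0217,0.087,0,0,0,0.5,0.087,-0.0217,0.087,0,0,0,0.5,0.087,-0.0217,0.087,0,0,0,0.5,0.087,-0.0217,0.087,-0.04,0,0,0.5,0.087,-0.0217,0.087,-0.08,0,0,0.5,0.087,-0.0217,0.087,-0.12,0,0,0.5,0.087,-0.0217,0.087,-0.15,0,0,0.5,0.087,-0.0217,0.087,-0.175,0,0,0.5,0.087,-0.0217,0.087,-0.19,0,0,0.5,0.087,-0.0217,0.087,-0.198,0,0,0.5,0.087,-0.0217,0.087,-0.198,0,0,0.5]' && python3 -m inch '[0.05,0,0,0,0,0,0,0.045,0,0,0,0,0,0,0.03,0,0,0,0,0,0,0.03,0,0,0,0,0,0,0.03,0,0,0,0,0,0,0.03,0,0,0,0,0,0]' 20
```

```text
t: 3.25
tool_pos: [0.4666, 0.2633, 0.0506]
tcp_rot: [0.598, 0.802, -0.002, -0.001]
ft_force: [-0.4, 0.6, 0.1]
opening: 0.0865
grip_force: 0.0
t: 3.75
tool_pos: [0.4667, 0.2665, 0.0531]
tcp_rot: [0.596, 0.803, 0.0, 0.0]
ft_force: [-0.5, -0.1, 0.7]
opening: 0.0547
grip_force: 0.0
```

```bash
python3 -m inch '[0.03,0,0,0,0,0,0,0.03,0,0,0,0,0,0,0.03,0,0,0,0,0,0,0.03,0,0,0,0,0,0,0.03,0,0,0,0,0,0,0.03,0,0,0,0,0,0]' 20 && python3 -m inch '[0.03,0,0,0.02,0,0,0,0.03,0,0,0.05,0,0,0,0.03,0,0,0.08,0,0,0,0.03,0,0,0.11,0,0,0,0.03,0,0,0.11,0,0,0,0.03,0,0,0.11,0,0,0]'; python3 -c "
from cell import *;o=get_obs();print(o)"
```

```text
t: 4.25
tool_pos: [0.4665, 0.2664, 0.0527]
tcp_rot: [0.596, 0.803, 0.0, 0.0]
ft_force: [1.1, -1.1, 1.8]
opening: 0.0399
grip_force: 20.0
t: 4.75
tool_pos: [0.4671, 0.2668, 0.1638]
tcp_rot: [0.596, 0.803, 0.001, 0.001]
ft_force: [0.2, -0.4, -2.7]
opening: 0.04
grip_force: 20.0
{'t': 4.75, 'joints': array([ 0.25753013,  0.24954728, -0.92805893,  1.81358184,  0.21683704,
        1.18209628, -0.44506289]), 'joint_vel': array([-0.00498064,  0.03441741,  0.02026491,  0.05282445,  0.00922956,
       -0.00056853, -0.00393778]), 'tau': array([ -0.10059   , -33.05606246,  -6.74733505, -31.35013819,
        -0.15302391,  -0.05038567,   0.03896888]), 'tool_pos': array([0.46714671, 0.26676093, 0.16377038]), 'tcp_rot': array([0.59628451, 0.80277176, 0.00107983, 0.00105322]), 'ft_force': array([ 0.23368502, -0.43298683, -2.70450533]), 'wrist_torque': array([-0.07185311, -0.11423221,  0.04811272]), 'grip_force': 19.9993434548378, 'opening': 0.039981417455254256}
```

```bash
python3 -m inch '[0.03,0.0573,-0.2525,0.02,0,0,-15,0.03,0.0573,-0.2525,0.02,0,0,-15,0.03,0.0573,-0.2525,0.02,0,0,-15,0.03,0.0573,-0.2525,0.02,0,0,-15,0.03,0.0573,-0.2525,0.02,0,0,-15,0.03,0.0573,-0.2525,0.02,0,0,-15,0.03,0.0573,-0.2525,0.02,0,0,-15,0.03,0.0573,-0.2525,-0.015,0,0,-15,0.03,0.0573,-0.2525,-0.015,0,0,-15,0.03,0.0573,-0.2525,-0.015,0,0,-15]'
python3 - <<'E'
from h import *
from cell import *
F={n:grab_frame(n) for n in("scene","side","wrist")};pickle.dump(F,open("f3.pkl","wb"))
o=get_obs();q=o["tcp_rot"];print("psi",np.degrees(2*np.arctan2(q[1],q[0])),o["tool_pos"])
I=np.zeros((600,800,3),np.uint8)
I[:300,:400]=cv2.resize(F["side"]["img"][150:255,225:365],(400,300),interpolation=2)
I[300:,:400]=cv2.resize(F["scene"]["img"][170:275,195:335],(400,300),interpolation=2)
I[:,400:]=cv2.resize(F["wrist"]["img"][60:420,160:400],(400,600),interpolation=2)
cv2.imwrite("pics/m3.png",I)
E
```

```text
t: 5.58
tool_pos: [0.521, 0.014, 0.1446]
tcp_rot: [0.696, 0.718, -0.002, -0.003]
ft_force: [0.4, 1.1, -1.4]
opening: 0.0394
grip_force: 20.0
psi 91.90761330541574 [0.52397557 0.01495971 0.14814513]
```

View pics/m3.png

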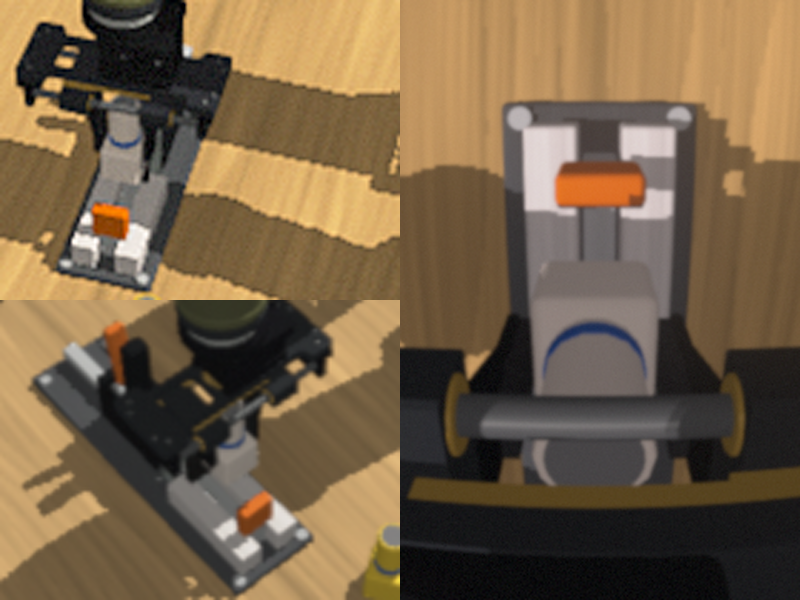

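The wrist panel (top right of the montage) shows the head square over the rails. In montage pixels the jaw spans 557–644, the rails 524–676 and the head block 538–655, so the lateral offset is small. I'll quantify it.

Run:
```python
from h import *
F=pickle.load(open("f3.pkl","rb"));f=F["wrist"]
W=lambda x,y:(160+(x-400)*.6,60+y*.6)
th=np.radians(91.9);ex=np.array([np.cos(th),np.sin(th)]);ey=np.array([-ex[1],ex[0]])
o=np.array([.5287,-.1217])
for n,p,z in[("jawtopfrontL",W(557,182),.078),("R",W(644,182),.078),("jawbotL",W(557,206),.042),("jawbotR",W(642,206),.042),
 ("railL",W(523,210),.04),("railR",W(676,215),.04),("railendL",W(523,126),.04),("railendR",W(676,126),.04),("plateL",W(503,104),.01),("plateR",W(695,104),.01),
 ("plateL2",W(509,300),.01),("plateR2",W(688,300),.01),
 ("headL",W(538,275),.135),("headR",W(655,275),.135),("headfront",W(597,263),.135)]:
    w=fplane(f,p,z)[:2];d=w-o;print(n,w.round(4),(1e3*d@ex).round(1),(1e3*d@ey).round(1))
```

```text
jawtopfrontL [0.5068 0.0609] 183.2 15.8
R [0.5405 0.062 ] 183.2 -17.9
jawbotL [0.5046 0.0429] 165.3 18.6
jawbotR [0.5437 0.0442] 165.3 -20.5
railL [0.4886 0.0401] 163.0 34.7
railR [0.5602 0.04  ] 160.6 -36.9
railendL [0.4884 0.0793] 202.2 33.6
railendR [0.5575 0.0816] 202.3 -35.5
plateL [0.4741 0.088 ] 211.4 47.6
plateR [0.5713 0.0913] 211.5 -49.6
plateL2 [ 0.4764 -0.0187] 104.7 48.8
plateR2 [ 0.5758 -0.0154] 104.7 -50.6
headL [0.5052 0.0436] 166.0 18.0
headR [0.5398 0.0447] 166.0 -16.6
headfront [0.5225 0.0479] 169.7 0.5
```

```bash
python3 -m inch '[0.03,0.0014,0,0,0,0,0,0.03,0.0014,0,-0.015,0,0,0,0.03,0.0014,0,-0.03,0,0,0,0.03,0.0014,0,-0.042,0,0,0,0.03,0.0014,0,-0.049,0,0,0,0.03,0.0014,0,-0.052,0,0,0,0.03,0.0014,0,-0.0535,0,0,0,0.03,0.0014,0,-0.0535,0,0,0]'; python3 -m inch '[0.03,0,0,-0.0005,0,0,0,0.03,0,0,-0.001,0,0,0,0.03,0,0,-0.001,0,0,0]'
```

```text
t: 6.4
tool_pos: [0.5254, 0.014, 0.0943]
tcp_rot: [0.696, 0.718, 0.0, 0.0]
ft_force: [0.5, 0.5, -2.1]
opening: 0.04
grip_force: 20.0
t: 6.65
tool_pos: [0.5254, 0.0138, 0.0935]
tcp_rot: [0.696, 0.718, 0.0, 0.0]
ft_force: [-0.2, 0.1, -1.8]
opening: 0.0397
grip_force: 20.0
```

```bash
python3 -m inch '[0.03,0,0,-0.0005,0,0,0,0.03,0,0,-0.001,0,0,0,0.03,0,0,-0.001,0,0,0]'; python3 -m inch '[0.03,0,0,-0.0005,0,0,0,0.03,0,0,-0.001,0,0,0,0.03,0,0,-0.001,0,0,0]'
```

```text
t: 6.9
tool_pos: [0.5254, 0.0138, 0.0927]
tcp_rot: [0.696, 0.718, 0.0, 0.0]
ft_force: [-0.8, -0.4, 2.1]
opening: 0.0401
grip_force: 20.0
t: 7.15
tool_pos: [0.5254, 0.0139, 0.0926]
tcp_rot: [0.696, 0.718, -0.0, 0.0]
ft_force: [-4.8, -0.8, 10.6]
opening: 0.0395
grip_force: 20.0
```

```bash
python3 -m inch '[0.03,0,0,0.001,0,0,0,0.045,0,0,0.001,0,0,0,0.055,0,0,0.001,0,0,0,0.08,0,0,0.001,0,0,0,0.08,0,0,0.001,0,0,0,0.08,0,0,0.001,0,0,0,0.08,0,0,0.001,0,0,0,0.08,0,0,0.001,0,0,0]' && python3 -m inch '[0.08,0,0,0.03,0,0,0,0.08,0,0,0.06,0,0,0,0.08,0,0,0.09,0,0,0,0.08,0,0,0.125,0,0,0,0.08,0,-0.04,0.16,0,0,0,0.08,0,-0.08,0.16,0,0,0,0.08,0,-0.08,0.16,0,0,0]'
python3 - <<'E'
from h import *
from cell import *
F={n:grab_frame(n) for n in("scene","side","wrist")};pickle.dump(F,open("f4.pkl","wb"))
o=get_obs();q=o["tcp_rot"];print("psi",np.degrees(2*np.arctan2(q[1],q[0])),o["tool_pos"])
I=np.zeros((600,800,3),np.uint8)
I[:300,:400]=cv2.resize(F["side"]["img"][150:255,225:365],(400,300),interpolation=2)
I[300:,:400]=cv2.resize(F["scene"]["img"][170:275,195:335],(400,300),interpolation=2)
I[:,400:]=cv2.resize(F["wrist"]["img"][0:300,180:380],(400,600),interpolation=2)
cv2.imwrite("pics/m4.png",I)
E
```

```text
t: 7.82
tool_pos: [0.5251, 0.0139, 0.092]
tcp_rot: [0.696, 0.718, 0.0, -0.0]
ft_force: [0.3, 0.1, 0.1]
opening: 0.0757
grip_force: 0.0
t: 8.4
tool_pos: [0.5261, -0.074, 0.2547]
tcp_rot: [0.699, 0.715, -0.001, 0.004]
ft_force: [0.8, -1.1, -0.8]
opening: 0.0799
grip_force: 0.0
psi 91.63527352480997 [ 0.5249293  -0.067294    0.25190112]
```

View pics/m4.png

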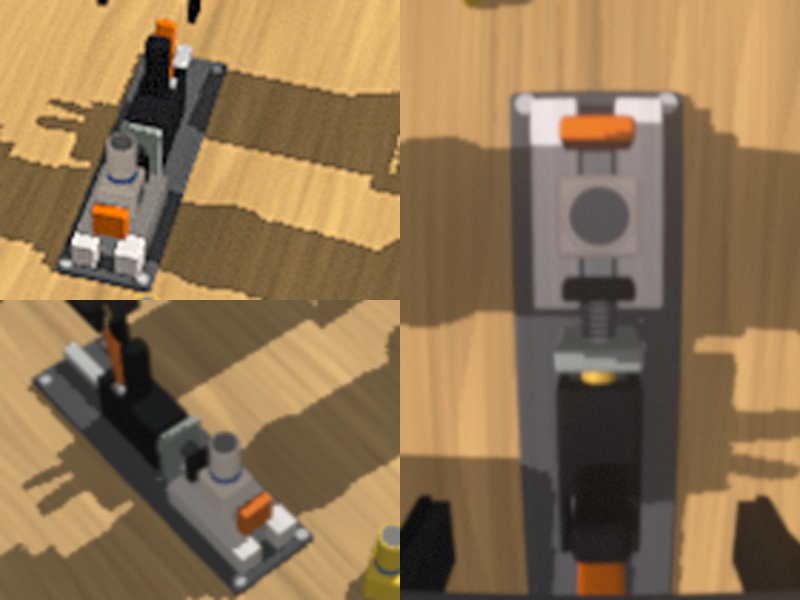

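The head stands upright, centred and square. In montage pixels the head centre is 599, the cushion 599 and the jaw 597, with a clear gap on both sides. Next I'll turn the tool and go over the grip and trigger.

```bash
python3 -m inch '[0.087,0.0045,-0.061,0,0,0,-7.5,0.087,0.0045,-0.061,0,0,0,-15,0.087,0.0045,-0.061,0,0,0,-22.5,0.087,0.0045,-0.061,0,0,0,-30,0.087,0.0045,-0.061,0,0,0,-37.5,0.087,0.0045,-0.061,0,0,0,-45,0.087,0.0045,-0.061,0,0,0,-52.5,0.087,0.0045,-0.061,0,0,0,-60,0.087,0.0045,-0.061,0,0,0,-67.5,0.087,0.0045,-0.061,0,0,0,-75,0.087,0.0045,-0.061,0,0,0,-82,0.087,0.0045,-0.061,0,0,0,-85]' && python3 -m inch '[0.087,0,0,0,0,0,-5,0.087,0,0,0,0,0,-5,0.087,0,0,0,0,0,-5]'
python3 - <<'E'
from h import *
from cell import *
f=pickle.load(open("f4.pkl","rb"))["wrist"]
W=lambda x,y:(180+(x-400)/2,y/2)
th=np.radians(91.9);ex=np.array([np.cos(th),np.sin(th)]);ey=np.array([-ex[1],ex[0]]);o0=np.array([.5287,-.1217])
for n,p,z in[("head+x",W(599,178),.08),("head-x",W(599,256),.08),("jawface",W(597,147),.078),("jawback",W(597,117),.078),("cush",W(599,278),.075),("rail90",W(590,309),.04),("plateend",W(597,94),.01)]:
    d=fplane(f,p,z)[:2]-o0;print(n,(1e3*d@ex).round(1),(1e3*d@ey).round(1))
f=grab_frame("wrist");cv2.imwrite("pics/w5.png",f["img"]);pickle.dump(f,open("w5.pkl","wb"))
o=get_obs();q=o["tcp_rot"];print("psi",np.degrees(2*np.arctan2(q[1],q[0])),o["tool_pos"])
E
```

```text
t: 9.55
tool_pos: [0.5296, -0.125, 0.2513]
tcp_rot: [0.998, 0.058, -0.001, -0.001]
ft_force: [-0.2, -0.3, 0.3]
opening: 0.0868
grip_force: 0.0
t: 9.8
tool_pos: [0.5296, -0.1255, 0.2515]
tcp_rot: [1.0, 0.018, -0.0, -0.0]
ft_force: [-0.1, 0.6, -0.6]
opening: 0.0868
grip_force: 0.0
head+x 155.9 -1.3
head-x 118.7 -1.0
jawface 171.0 -0.5
jawback 185.6 -0.6
cush 107.7 -1.0
rail90 87.6 3.7
plateend 210.1 -1.3
psi 2.04543099590787 [ 0.52959004 -0.12589276  0.25163233]
```

View pics/w5.png

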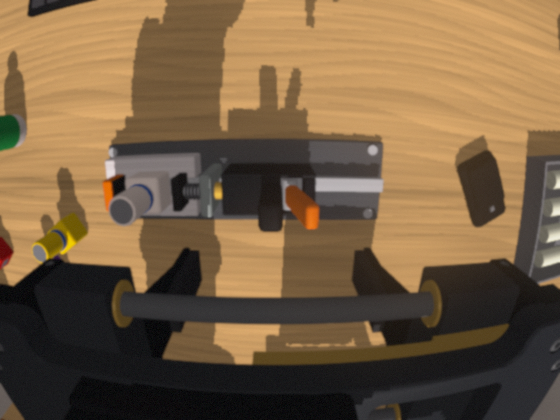

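The grip top is near (270,221) and the trigger top near (312,219), both between the fingers' columns.

Run:
```python
from h import *
f=pickle.load(open("w5.pkl","rb"))
th=np.radians(91.9);ex=np.array([np.cos(th),np.sin(th)]);ey=np.array([-ex[1],ex[0]]);o0=np.array([.5296,-.1258])
for n,p,z in[("grip+x",(258,221),.147),("grip-x",(281,221),.147),("gripend",(270,231),.147),("trig in",(305,218),.146),("trig out",(319,218),.146),("trigtop lo",(312,228.5),.146),("plateR",(382,190),.01),("plateL",(108,180),.01)]:
    w=fplane(f,p,z)[:2];d=w-o0;print(n,w.round(4),"rel TCP mm",(1e3*d@ex).round(1),(1e3*d@ey).round(1))
```

```text
grip+x [ 0.5267 -0.1109] rel TCP mm 15.0 2.4
grip-x [ 0.5273 -0.129 ] rel TCP mm -3.2 2.4
gripend [ 0.5185 -0.1206] rel TCP mm 5.6 10.9
trig in [ 0.5302 -0.148 ] rel TCP mm -22.2 0.2
trig out [ 0.5306 -0.1592] rel TCP mm -33.4 0.2
trigtop lo [ 0.5214 -0.1542] rel TCP mm -28.1 9.1
plateR [ 0.5232 -0.2568] rel TCP mm -130.7 10.8
plateL [0.5257 0.0951] rel TCP mm 220.9 -3.4
```

```bash
python3 -m inch '[0.087,0.001,0,-0.03,0,0,0,0.087,0.001,0,-0.06,0,0,0,0.087,0.001,0,-0.085,0,0,0,0.087,0.001,0,-0.105,0,0,0,0.087,0.001,0,-0.1155,0,0,0,0.08,0.001,0,-0.1195,0,0,0,0.07,0.001,0,-0.1195,0,0,0,0.066,0.001,0,-0.1195,0,0,0,0.066,0.001,0,-0.1195,0,0,0,0.066,0.001,0,-0.1195,0,0,0]' 40; python3 -m inch '[0.056,0,0,0,0,0,0,0.056,0,0,0,0,0,0,0.056,0,0,0,0,0,0]'; python3 -m inch '[0.05,0,0,0,0,0,0,0.05,0,0,0,0,0,0,0.05,0,0,0,0,0,0]';python3 -m inch '[0.045,0,0,0,0,0,0,0.045,0,0,0,0,0,0,0.045,0,0,0,0,0,0]'
```

```text
t: 10.68
tool_pos: [0.5315, -0.1273, 0.134]
tcp_rot: [1.0, 0.016, 0.001, 0.0]
ft_force: [0.2, 0.2, -0.4]
opening: 0.0677
grip_force: 0.0
t: 10.93
tool_pos: [0.5314, -0.1289, 0.1338]
tcp_rot: [1.0, 0.015, 0.001, 0.001]
ft_force: [-0.4, -3.8, 3.7]
opening: 0.0578
grip_force: 2.1
t: 11.18
tool_pos: [0.5314, -0.1296, 0.1338]
tcp_rot: [1.0, 0.015, 0.001, 0.002]
ft_force: [-0.6, -7.2, 6.0]
opening: 0.0512
grip_force: 3.7
t: 11.43
tool_pos: [0.5315, -0.1301, 0.1341]
tcp_rot: [1.0, 0.015, 0.001, 0.002]
ft_force: [-0.9, -6.9, 6.4]
opening: 0.0461
grip_force: 4.0
```

```bash
for i in 1; do python3 -m inch '[0.041,0,0,0,0,0,0,0.041,0,0,0,0,0,0,0.041,0,0,0,0,0,0]'; python3 -m inch '[0.038,0,0,0,0,0,0,0.038,0,0,0,0,0,0,0.038,0,0,0,0,0,0]';python3 -m inch '[0.036,0,0,0,0,0,0,0.036,0,0,0,0,0,0,0.036,0,0,0,0,0,0]';python3 -m inch '[0.034,0,0,0,0,0,0,0.034,0,0,0,0,0,0,0.034,0,0,0,0,0,0]'; done | egrep -v rot
```

```text
t: 11.68
tool_pos: [0.5316, -0.1301, 0.1342]
ft_force: [-0.5, -7.4, 7.5]
opening: 0.0416
grip_force: 4.1
t: 11.93
tool_pos: [0.5316, -0.1294, 0.134]
ft_force: [-0.3, -5.8, 4.8]
opening: 0.0381
grip_force: 3.3
t: 12.18
tool_pos: [0.5315, -0.1284, 0.1336]
ft_force: [1.2, -4.5, 4.1]
opening: 0.0364
grip_force: 2.7
t: 12.43
tool_pos: [0.5315, -0.1276, 0.1336]
ft_force: [0.5, -3.5, 5.6]
opening: 0.0343
grip_force: 7.1
```

```bash
(python3 -m inch '[0.032,0,-0.001,0,0,0,0,0.032,0,-0.001,0,0,0,0,0.032,0,-0.001,0,0,0,0]';python3 -m inch '[0.066,0,0,0,0,0,0,0.066,0,0,0,0,0,0,0.066,0,0,0,0,0,0,0.066,0,0,0,0,0,0,0.066,0,0,0,0,0,0,0.066,0,0,0,0,0,0,0.066,0,0,0,0,0,0]';echo SQ2; python3 -m inch '[0.036,0,0,0,0,0,0,0.036,0,0,0,0,0,0,0.036,0,0,0,0,0,0,0.036,0,0,0,0,0,0,0.036,0,0,0,0,0,0,0.036,0,0,0,0,0,0,0.036,0,0,0,0,0,0]';python3 -m inch '[0.036,0,0,0,0,0,0,0.036,0,0,0,0,0,0]'; python3 -m inch '[0.032,0,0,0,0,0,0,0.032,0,0,0,0,0,0,0.032,0,0,0,0,0,0]') | egrep -v rot
python3 - <<'E'
from h import *
from cell import *
g=grab_frame("side");f=grab_frame("scene");pickle.dump((f,g),open("f6.pkl","wb"))
for n,f in(("scene",f),("side",g)):
    old=pickle.load(open("f4.pkl","rb"))[n]
    for im in(old["img"],f["img"]):
        m=cv2.inRange(cv2.cvtColor(im,cv2.COLOR_BGR2HSV),(3,150,90),(16,255,255));b=(265,230,310,265) if n=="scene" else (245,210,285,240)
        M=cv2.moments(m[b[1]:b[3],b[0]:b[2]],True);print(n,b[0]+M["m10"]/M["m00"],b[1]+M["m01"]/M["m00"],M["m00"])
E
```

```text
t: 12.68
tool_pos: [0.5315, -0.1272, 0.1336]
ft_force: [-0.3, 0.4, 6.2]
opening: 0.0335
grip_force: 40.0
t: 13.27
tool_pos: [0.53, -0.1277, 0.132]
ft_force: [0.4, -0.4, -0.6]
opening: 0.0646
grip_force: 0.3
SQ2
t: 13.85
tool_pos: [0.5305, -0.129, 0.1335]
ft_force: [-3.7, -2.7, 5.5]
opening: 0.0374
grip_force: 5.1
t: 14.02
tool_pos: [0.5306, -0.1285, 0.1334]
ft_force: [-2.5, -3.1, 4.6]
opening: 0.0363
grip_force: 3.1
t: 14.27
tool_pos: [0.5306, -0.1272, 0.1334]
ft_force: [-2.9, -0.1, 6.5]
opening: 0.0333
grip_force: 40.0
scene 283.55357142857144 244.08035714285714 112.0
scene 280.42105263157896 241.19298245614036 114.0
side 263.34375 226.78125 128.0
side 264.456 223.456 125.0
```

```bash
for k in 3 4; do (echo SQ$k; python3 -m inch '[0.064,0,0,0,0,0,0,0.064,0,0,0,0,0,0,0.064,0,0,0,0,0,0,0.064,0,0,0,0,0,0,0.064,0,0,0,0,0,0,0.064,0,0,0,0,0,0,0.064,0,0,0,0,0,0]' 30; python3 -m inch '[0.036,0,0,0,0,0,0,0.036,0,0,0,0,0,0,0.036,0,0,0,0,0,0,0.036,0,0,0,0,0,0,0.036,0,0,0,0,0,0,0.036,0,0,0,0,0,0,0.036,0,0,0,0,0,0]';python3 -m inch '[0.036,0,0,0,0,0,0,0.036,0,0,0,0,0,0]'; python3 -m inch '[0.032,0,0,0,0,0,0,0.032,0,0,0,0,0,0,0.032,0,0,0,0,0,0]') | egrep -v 'rot|t:'
python3 - <<'E'
from h import *
from cell import *
g=grab_frame("side");f=grab_frame("scene");pickle.dump((f,g),open("f6.pkl","wb"))
for n,f in(("scene",f),("side",g)):
    for im in(f["img"],):
        m=cv2.inRange(cv2.cvtColor(im,cv2.COLOR_BGR2HSV),(3,150,90),(16,255,255));b=(262,225,310,265) if n=="scene" else (245,205,285,240)
        M=cv2.moments(m[b[1]:b[3],b[0]:b[2]],True);print(n,b[0]+M["m10"]/M["m00"],b[1]+M["m01"]/M["m00"],M["m00"])
E
done
```

```text
SQ3
tool_pos: [0.5306, -0.1278, 0.1323]
ft_force: [0.2, -0.1, -0.3]
opening: 0.0631
grip_force: 0.4
tool_pos: [0.5309, -0.1288, 0.1336]
ft_force: [-1.9, -2.0, 5.4]
opening: 0.0371
grip_force: 5.5
tool_pos: [0.5309, -0.1285, 0.1336]
ft_force: [-2.0, -3.4, 5.9]
opening: 0.0362
grip_force: 4.2
tool_pos: [0.5309, -0.1273, 0.1335]
ft_force: [-1.7, -0.8, 5.6]
opening: 0.0337
grip_force: 30.0
scene 279.15315315315314 239.97297297297297 111.0
side 265.1007751937984 222.06201550387595 129.0
SQ4
tool_pos: [0.5304, -0.1278, 0.1322]
ft_force: [-0.9, -1.2, 0.2]
opening: 0.063
grip_force: 0.4
tool_pos: [0.5307, -0.1288, 0.1334]
ft_force: [-1.6, -3.3, 5.6]
opening: 0.0369
grip_force: 5.3
tool_pos: [0.5307, -0.1285, 0.1335]
ft_force: [-2.1, -3.8, 5.3]
opening: 0.0365
grip_force: 4.1
tool_pos: [0.5307, -0.1272, 0.1334]
ft_force: [-2.3, -1.1, 6.4]
opening: 0.0333
grip_force: 30.0
scene 277.6756756756757 238.3783783783784 111.0
side 265.42063492063494 220.4920634920635 126.0
```

```bash
(python3 -m inch '[0.064,0,0,0,0,0,0,0.064,0,0,0,0,0,0,0.064,0,0,0,0,0,0,0.064,0,0,0,0,0,0,0.064,0,0,0,0,0,0,0.064,0,0,0,0,0,0,0.064,0,0,0,0,0,0]' 30; python3 -m inch '[0.036,0,0,0,0,0,0,0.036,0,0,0,0,0,0,0.036,0,0,0,0,0,0,0.036,0,0,0,0,0,0,0.036,0,0,0,0,0,0,0.036,0,0,0,0,0,0,0.036,0,0,0,0,0,0]';python3 -m inch '[0.036,0,0,0,0,0,0,0.036,0,0,0,0,0,0]';python3 -m inch '[0.036,0,0,0,0,0,0,0.036,0,0,0,0,0,0]'; python3 -m inch '[0.032,0,0,0,0,0,0,0.032,0,0,0,0,0,0,0.032,0,0,0,0,0,0]') | egrep -v 'rot|t:'
python3 - <<'E'
from h import *
from cell import *
g=grab_frame("side");f=grab_frame("scene");pickle.dump((f,g),open("f6.pkl","wb"))
for n,f in(("scene",f),("side",g)):
    for im in(f["img"],):
        m=cv2.inRange(cv2.cvtColor(im,cv2.COLOR_BGR2HSV),(3,150,90),(16,255,255));b=(262,225,310,265) if n=="scene" else (245,205,285,240)
        M=cv2.moments(m[b[1]:b[3],b[0]:b[2]],True);print(n,b[0]+M["m10"]/M["m00"],b[1]+M["m01"]/M["m00"],M["m00"])
I=np.zeros((600,400,3),np.uint8)
I[:300]=cv2.resize(g["img"][150:255,225:365],(400,300),interpolation=2)
I[300:]=cv2.resize(pickle.load(open("f6.pkl","rb"))[0]["img"][170:275,195:335],(400,300),interpolation=2)
cv2.imwrite("pics/m6.png",I);print(get_obs()["t"])
E
```

```text
tool_pos: [0.5305, -0.1277, 0.1323]
ft_force: [-1.3, -0.5, -0.2]
opening: 0.0631
grip_force: 0.4
tool_pos: [0.5308, -0.1288, 0.1335]
ft_force: [-3.5, -3.5, 6.0]
opening: 0.0371
grip_force: 6.9
tool_pos: [0.5308, -0.1285, 0.1335]
ft_force: [-2.5, -2.7, 5.4]
opening: 0.0365
grip_force: 6.4
tool_pos: [0.5308, -0.1285, 0.1335]
ft_force: [-2.7, -2.8, 5.3]
opening: 0.0363
grip_force: 6.2
tool_pos: [0.5308, -0.1273, 0.1335]
ft_force: [-2.2, 0.1, 6.0]
opening: 0.0334
grip_force: 30.0
scene 276.39130434782606 237.0782608695652 115.0
side 266.3032786885246 219.25409836065575 122.0
19.5833
```

View pics/m6.png

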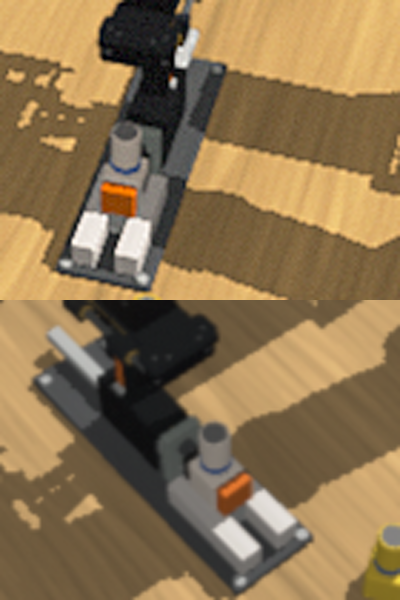

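The head is upright between the jaw and the cushion, and squeeze 5 (7.6 N against 5.9 N free) shows contact has just begun. Next squeeze.

```bash
(python3 -m inch '[0.064,0,0,0,0,0,0,0.064,0,0,0,0,0,0,0.064,0,0,0,0,0,0,0.064,0,0,0,0,0,0,0.064,0,0,0,0,0,0,0.064,0,0,0,0,0,0,0.064,0,0,0,0,0,0]' 30; python3 -m inch '[0.036,0,0,0,0,0,0,0.036,0,0,0,0,0,0,0.036,0,0,0,0,0,0,0.036,0,0,0,0,0,0,0.036,0,0,0,0,0,0,0.036,0,0,0,0,0,0,0.036,0,0,0,0,0,0]';python3 -m inch '[0.036,0,0,0,0,0,0,0.036,0,0,0,0,0,0]';python3 -m inch '[0.036,0,0,0,0,0,0,0.036,0,0,0,0,0,0]'; python3 -m inch '[0.032,0,0,0,0,0,0,0.032,0,0,0,0,0,0,0.032,0,0,0,0,0,0]') | egrep -v 'rot|t:'
```

```text
tool_pos: [0.5304, -0.1277, 0.1322]
ft_force: [-0.8, -0.6, 0.0]
opening: 0.0628
grip_force: 0.4
tool_pos: [0.5308, -0.129, 0.1337]
ft_force: [-2.6, -2.8, 6.1]
opening: 0.0367
grip_force: 13.0
tool_pos: [0.5308, -0.1286, 0.1337]
ft_force: [-3.1, -2.4, 5.9]
opening: 0.0367
grip_force: 12.9
tool_pos: [0.5308, -0.1286, 0.1337]
ft_force: [-2.0, -2.2, 5.0]
opening: 0.0361
grip_force: 13.0
tool_pos: [0.5308, -0.1273, 0.1337]
ft_force: [-3.4, 1.4, 5.9]
opening: 0.0336
grip_force: 30.0
```

Squeeze 6 took 14.1 N, over twice the 5.9 N free effort, and went to the stop. I'll release and retreat.

```bash
(python3 -m inch '[0.084,0,0,0,0,0,0,0.084,0,0,0,0,0,0,0.084,0,0,0,0,0,0,0.084,0,0,0,0,0,0,0.084,0,0,0,0,0,0,0.084,0,0,0,0,0,0,0.084,0,0,0,0,0,0,0.084,0,0,0,0,0,0,0.084,0,0,0,0,0,0,0.084,0,0,0,0,0,0]'; python3 -m inch '[0.084,0,0,0.03,0,0,0,0.084,0,0,0.06,0,0,0,0.084,0,0,0.09,0,0,0,0.084,0,0,0.12,0,0,0,0.084,0,-0.04,0.15,0,0,0,0.084,0,-0.08,0.15,0,0,0,0.084,0,-0.12,0.15,0,0,0,0.084,0,-0.12,0.15,0,0,0,0.084,0,-0.12,0.15,0,0,0]')|egrep -v rot
python3 - <<'E'
from h import *
from cell import *
f,g=grab_frame("scene"),grab_frame("side")
I=np.zeros((600,400,3),np.uint8)
I[:300]=cv2.resize(g["img"][150:255,225:365],(400,300),interpolation=2)
I[300:]=cv2.resize(f["img"][170:275,195:335],(400,300),interpolation=2)
cv2.imwrite("pics/m7.png",I);print(get_obs()["t"])
E
```

```text
t: 22.17
tool_pos: [0.5307, -0.1278, 0.1326]
ft_force: [0.4, 0.4, -0.2]
opening: 0.0829
grip_force: 0.0
t: 22.92
tool_pos: [0.5294, -0.2523, 0.282]
ft_force: [0.6, -0.4, -1.2]
opening: 0.084
grip_force: 0.0
23.0167
```

View pics/m7.png

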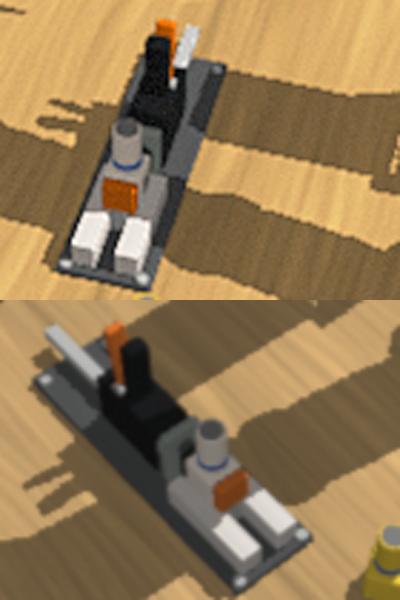

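The head is upright and clamped, with the jaw at crop (120,195) and the tube at (127,145). The trigger is back at rest and the robot is clear.

```bash
python3 -c "from cell import *;print(close_job())"
```

```text
the job is handed in; nothing more can be done
None
```

The flow head is clamped upright, centred and square; I stopped at squeeze 6, which took about 14 N against about 6 N free, and handed the job in at about 23 s.

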